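# Lock the filter cartridge into the fume extractor

### The job

Put the bench fume extractor back into service: set the filter cartridge into the round intake on its sloping face with the lugs through the notches, turn it clockwise by its bar handle until it is cammed tight on the seal and the handle lies level, and only then flip the toggle switch beside it up the slope to on. Let go of everything and leave the other things on the bench where they are.

Things in the scene. Friction and masses are not known exactly. Their poses are not given: they have to be found in the camera images.
- cartridge_mid (a point): Middle (axis, 38 mm up) of the loose filter cartridge, 0.2 kg, upright on the bench at first. Bottom up: white can, diameter 66 mm, 36 mm high, foot tapered to 54 mm in the lowest 8 mm; grey flange, diameter 102 mm, 36 to 42 mm up; black bar handle on top. z: its axis, up through the handle; x: along the handle and through both lugs, so a half turn changes nothing.
- cartridge_handle (a point): Point on the cartridge's axis inside its bar handle, 63 mm over its underside. The handle is 58 mm long (along x), 13 mm thick and 34 mm tall (42 to 76 mm over the underside, standing on the flange); pinch it across its thickness. Axes as cartridge_mid.
- cartridge_lug (a point): Outer end of one of the two lugs that stick out of the can at opposite sides, in line with the ends of the handle: 14 mm wide, reaching 41 mm from the axis, 19.2 to 25.2 mm over the cartridge's underside. Axes as cartridge_mid.
- cartridge_seat (a point): Centre of the underside of the cartridge's flange, on the axis, 36 mm over the cartridge's underside. Axes as cartridge_mid.
- extractor: The fume extractor, a fixed grey console 240 mm wide, 210 mm deep, 152 mm high at the back and 62 mm at the front. Origin: centre of its underside on the bench; x to its back, y to its left, z up. Its face slopes up to the back at 30 degrees to the bench, starting at the front edge.
- socket (a point): Centre of the round intake's mouth, in the plane of the front face of its aluminium collar (110 mm across, 8 mm proud of the slope). z straight out of the slope (30 degrees from vertical, to the front), x up the slope, y level to the extractor's left. Two lips inside, 71 mm inner diameter, with two opposite notches (87 mm across). Hollow behind, deeper than the cartridge.
- notch (a point): Middle of the upper notch between the lips, 40 mm from the socket's centre; 32 degrees wide, bearing 15 degrees clockwise of straight up the slope, seen from outside; the other is opposite. With lugs and handle on this line (either way round) the cartridge goes in along the socket's -z until its flange rests on the seal: cartridge_seat at socket z = +4 mm, lugs 2 mm behind the lips.
- seal (a joint): Squeeze (m) of the sprung black rubber ring, 99 mm across, 4 mm proud on the collar's face: 0 free, 0.0025 locked. Turned clockwise seen from outside (about the socket's -z) the lugs' ramps draw the cartridge 2.5 mm in over the first 50 degrees against 6 N (torque about 0.3 N m); a hard stop comes at 75 degrees, handle level, along the socket's y. It stays when let go; it cannot turn the other way.
- switch (a joint): Angle of the toggle switch (rad): 0 = off, leaning 25 degrees from the slope's normal down the slope, to the front; 0.87 = on, leaning 25 degrees up the slope, to the back, against its stop. It turns about a level axis (the socket's y) and stays where it is left; 1 to 2 N on the lever moves it.
- switch_pivot (a point): Pivot of the toggle switch, 6 mm off the slope, to the right of the intake (117 mm from the socket's centre). A steel nut, 21 mm across, surrounds it up to 4 mm above this point.
- switch_tip (a point): Point in the switch's lever 30 mm from its pivot, 2 mm short of its end. The lever is a 9 mm round stem that ends in a black paddle 16 mm wide, 16 mm long and 8 mm thick. z points along the lever, outwards.
- flux_jar: Bystander: small flux jar, 41 mm in diameter, 42 mm high; origin at its foot.
- parts_tin: Bystander: round shallow tin of screws, 75 mm in diameter, 22 mm high; origin at its foot.
- tape_roll: Bystander: roll of black tape lying flat, 78 mm in diameter, 19 mm high; origin at its underside.
Mind the look-alikes: they are no part of the job. What is shaped like the part that bears cartridge_mid but orange or yellow is not meant.

How it is judged:
By the outcome, as a careful person would: the job done as asked, in the order asked, and still so for the second after the job is handed in, with the robot touching nothing.
It also fails if it takes over 46 s, if anything falls off the work surface, if the arm or the gripper's body presses on something with over 40 N, if the wrist force passes 120 N, or if a joint passes its speed limit or range.

### The arm

A 6-joint arm with a two-finger parallel gripper is mounted at the origin on a cart in front of the work surface, level with it; the furniture and walls round the work are solid. World frame = base frame: x ahead of the robot, y to its left, z up, the work surface at z = 0. Lengths are in m, angles in degrees, forces in N, time in s.
With the tool pointing down it reaches from about 0.325 to 0.85 m from the base axis. Payload 15.5 kg.
Tool frame: the origin (TCP) lies midway between the tips of the shut fingers; the grasp point (between the pads) lies 19 mm behind it; z points along the fingers, y is the line along which they close (so a half turn about z gives the same grasp; the last joint's range is limited). The gripper opens to 91 mm and grips with 3 to 60 N. Pads are 32 mm wide; open, the fingers measure 118 mm over their backs; the gripper's body (76 mm by 178 mm) begins 60 mm behind the grasp point.
Start: joints at [67.638, 28.281, 77.091, -0, 74.628, -5.472], TCP at [0.182, 0.598, 0.214] pointing down, gripper open.
Joint ranges: [-166.48, 166.48], [-47.26, 123.95], [12.59, 153.08], [-70.14, 250.14], [6.76, 159.57], [-176.63, 176.63]. Speed limits (degrees/s): [108.29, 108.29, 147.25, 172.46, 172.46, 172.46].

### API

Orientations are given as a 3x3 rotation matrix whose columns are the frame's x, y, z axes.
In Python, from bench import ctrl gives the robot as it stands. The module is installed in compiled form; this text tells all that it offers. Calls block until the motion is done:
- ctrl.goto(position, orientation): joint-space move of the TCP to a pose.
- ctrl.move_l(position, vel=0.15, ori=None, contact_N=None): straight line of the TCP; ori=None keeps the orientation; vel is the mean speed in m/s. With contact_N (N) it stops when the force on the tool has changed by that much, and returns True; else False.
- ctrl.movej(angles): joint-space move.
- ctrl.command_gripper(opening): opening from 0.0 (shut) to 1.0 (fully open); the grip force is fixed at half the most; returns when the fingers have stopped.
- ctrl.sleep(seconds).
- ctrl.ik(position, orientation): joint angles nearest the present ones, or None.
- ctrl.read_camera(name): name is "scene" or "top"; returns the picture (400x640x3 uint8, blue, green, red); there is no depth.
- ctrl.camera_params(name): a dict with "fx", "fy", "cx", "cy" (pixels), "pose" (4x4, takes a point from camera to world coordinates). Camera axes: x right, y up, looking along -z (the intrinsics and any distortion apply to the point x, -y, -z); pixel columns grow to the right and rows downward; lengths in m; the calibration is good to about 2 mm. A picture is of the moment at which its call begins. camera_params takes no time and is no camera call.
A pose or a line that the arm cannot do raises ctrl.MotionError and nothing moves.
- ctrl.sign_off(): hands the job in; it is judged then, once.
Readings, each from a call of its own:
- ctrl.current_t(): time.
- ctrl.current_q(): joint angles.
- ctrl.current_dq(): joint speeds.
- ctrl.current_effort(): joint torques, N m.
- ctrl.current_tool_pos(): TCP position.
- ctrl.current_eef_rot(): TCP orientation.
- ctrl.current_contact_force(): force on the tool from outside, world axes, zero at the start.
- ctrl.current_wrist_torque(): the same for the moment, N m.
- ctrl.current_grip_width(): opening from 0.0 (shut) to 1.0 (fully open).
- ctrl.current_grasp_force(): force on a finger pad.
Only numpy, scipy, OpenCV 4.12 (cv2) and the standard library are available. Lean on these libraries where they do the work, as an engineer would, in place of code of your own. Each camera call takes 0.05 s, during which the arm holds its last target. There are 200 camera calls.

## Working session

There is one attempt and no reset: what is moved stays moved. The work goes in short steps, each a Python script; the robot and the scene stay as the last script left them, time stands still between calls to the robot, and variables do not carry over. Pictures are saved under pics/ and viewed, at most 10 in all, crops included, and the job is handed in when it is done.

```bash
mkdir -p pics
python3 - <<'E'
from bench import ctrl
import cv2,numpy as np
np.set_printoptions(precision=4,suppress=True)
for n in("scene","top"):
    cv2.imwrite(f"pics/{n}0.png",ctrl.read_camera(n)); print(n,ctrl.camera_params(n))
print(ctrl.current_t())
E
```

```text
scene {'fx': 520.9154207212938, 'fy': 520.9154207212938, 'cx': 318.1964747787375, 'cy': 197.72400366444768, 'pose': array([[ 0.734 ,  0.2992, -0.6097, -0.2802],
       [-0.6789,  0.3502, -0.6454, -0.684 ],
       [ 0.0205,  0.8876,  0.4602,  0.6659],
       [ 0.    ,  0.    ,  0.    ,  1.    ]])}
top {'fx': 458.7413191237424, 'fy': 458.7413191237424, 'cx': 320.642051564471, 'cy': 186.11833306416335, 'pose': array([[ 0.0111,  0.9963, -0.0847,  0.3593],
       [-0.9999,  0.0112,  0.0014,  0.1188],
       [ 0.0023,  0.0846,  0.9964,  1.2522],
       [ 0.    ,  0.    ,  0.    ,  1.    ]])}
0.1
```

View pics/scene0.png

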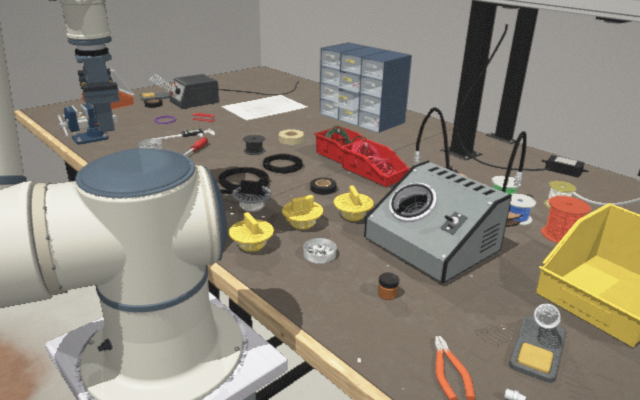

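View pics/top0.png

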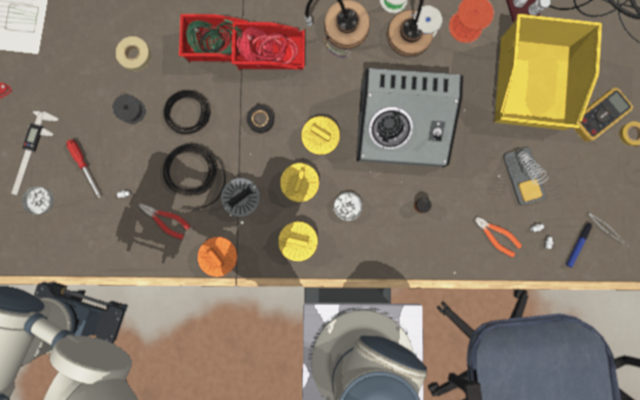

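The top view shows the grey cartridge with a black handle at about (240,197), clear of the yellow and orange look-alikes. The extractor is around (410,115), the socket at (390,127) and the switch at (437,130). I'll enlarge these.

Run:
```python
import cv2,numpy as np
t=cv2.imread("pics/top0.png");s=cv2.imread("pics/scene0.png")
a=cv2.resize(t[60:175,350:470],None,fx=4,fy=4,interpolation=cv2.INTER_CUBIC) #480x460
b=cv2.resize(t[170:225,210:270],None,fx=5,fy=5,interpolation=cv2.INTER_CUBIC)#300x275
c=cv2.resize(s[160:215,220:280],None,fx=5,fy=5,interpolation=cv2.INTER_CUBIC)#300x275
o=np.zeros((550,780,3),np.uint8);o[:460,:480]=a;o[:275,480:]=b;o[275:,480:]=c
cv2.imwrite("pics/m1.png",o)
cv2.imwrite("pics/m2.png",cv2.resize(s[155:280,360:520],None,fx=4.7,fy=4.7,interpolation=cv2.INTER_CUBIC))
```

```text
(no output)
```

View pics/m1.png

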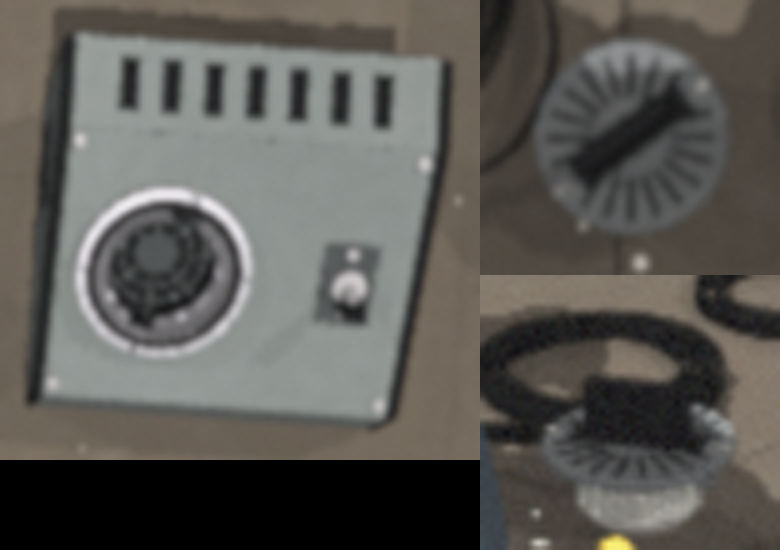

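View pics/m2.png

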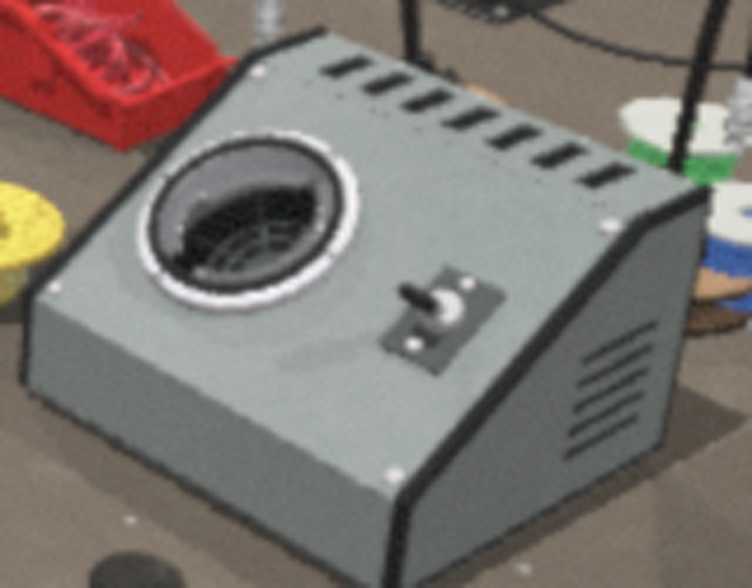

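Both views show the collar ring, the four face screws and the switch nut clearly. Next I'll triangulate them.

```bash
cat > h.py <<'E'
import cv2,numpy as np
np.set_printoptions(precision=4,suppress=True)
from bench import ctrl
P={n:ctrl.camera_params(n) for n in("scene","top")}
def ray(n,u):
    p=P[n];d=np.array([(u[0]-p["cx"])/p["fx"],-(u[1]-p["cy"])/p["fy"],-1]);M=p["pose"]
    d=M[:3,:3]@d;return M[:3,3],d/np.linalg.norm(d)
def plane(n,u,z):
    o,d=ray(n,u);return o+d*(z-o[2])/d[2]
def proj(n,X):
    p=P[n];c=p["pose"][:3,:3].T@(np.asarray(X)-p["pose"][:3,3])
    return np.array([p["cx"]-p["fx"]*c[0]/c[2],p["cy"]+p["fy"]*c[1]/c[2]])
def tri(us,ut):
    A=0;b=0;r=[ray("scene",us),ray("top",ut)]
    for o,d in r:
        Q=np.eye(3)-np.outer(d,d);A=A+Q;b=b+Q@o
    X=np.linalg.solve(A,b);return X,[np.linalg.norm(np.cross(X-o,d))*1e3 for o,d in r][0]
E
python3 - <<'E'
from h import *
T=cv2.imread("pics/top0.png");S=cv2.imread("pics/scene0.png")
ft=lambda x,y:((x+.5)/4-.5+350,(y+.5)/4-.5+60)
fs=lambda x,y:((x+.5)/4.7-.5+360,(y+.5)/4.7-.5+155)
scr=[((258,70),(80,140)),((610,226),(425,163)),((55,287),(52,383)),((395,474),(380,405))]
X=[]
for s,t in scr:
    x,e=tri(fs(*s),ft(*t));X.append(x);print("screw",x,e)
X=np.array(X);v=X[0]-X[2]+X[1]-X[3];w=X[0]-X[1]+X[2]-X[3];nrm=np.cross(v,w);nrm/=np.linalg.norm(nrm)
print("n",nrm,"tilt",np.degrees(np.arccos(nrm[2])),"yaw by w",np.degrees(np.arctan2(-w[0],w[1])),"by v",np.degrees(np.arctan2(v[1],v[0])),"lens",np.linalg.norm(v)/2,np.linalg.norm(w)/2)
print("mean",X.mean(0))
print("nut",tri(fs(443,307),ft(350,288)))
print("tip",tri(fs(408,293),ft(352,312)))
def ring(I,c,r,th):
    g=cv2.cvtColor(I,cv2.COLOR_BGR2GRAY);m=(g>th).astype(np.uint8)
    k=np.zeros_like(m);cv2.circle(k,c,r,1,-1);m*=k
    m=cv2.morphologyEx(m,cv2.MORPH_CLOSE,np.ones((3,3)))
    cs=cv2.findContours(m,cv2.RETR_CCOMP,cv2.CHAIN_APPROX_NONE);b=sorted(cs[0],key=len)
    out=b[-1];return cv2.fitEllipse(cv2.convexHull(out)),[cv2.fitEllipse(q) for q in b[-2:-1]]
for th in(165,180,195):
    et,it=ring(T,(391,128),26,th);es,is_=ring(S,(413,202),27,th)
    print(th,et,it,es,is_);print("collar",tri(es[0],et[0]),"inner",tri(is_[0][0],it[0][0]))
# cartridge
hsv=cv2.cvtColor(T,cv2.COLOR_BGR2HSV);sub=T[170:225,210:270];g=cv2.cvtColor(sub,cv2.COLOR_BGR2GRAY)
k=np.zeros_like(g);cv2.circle(k,(30,27),16,1,-1)
b=((g<38)&(k>0)).astype(np.uint8);nl,L,st,ce=cv2.connectedComponentsWithStats(b);i=1+np.argmax(st[1:,4])
p=np.argwhere(L==i)[:,::-1]+[210,170]
(r)=cv2.minAreaRect(p.astype(np.float32));print("handle rect",r,len(p))
bp=cv2.boxPoints(r);e=[plane("top",u,.076)for u in bp];print(np.array(e))
c=p.mean(0);print("handle c z.07",plane("top",c,.07))
print("flange eyeballed",plane("top",(210+151.5/5-.5,170+137.5/5-.5),.042))
E
```

```text
screw [ 0.681  -0.0018  0.1495] 1.8013898465257416
screw [ 0.6691 -0.2137  0.1479] 1.3243386929547343
screw [0.543  0.0072 0.0679] 1.9667601756073678
screw [ 0.5303 -0.2058  0.0692] 1.3816581857415073
n [-0.4994  0.0283  0.8659] tilt 30.015963682823426 yaw by w -3.312737240107628 by v -3.50663605671481 lens 0.16017845082965418 0.2128109281293335
mean [ 0.6059 -0.1035  0.1086]
nut (array([ 0.5982, -0.1759,  0.1152]), np.float64(2.249010344759434))
tip (array([ 0.5786, -0.1715,  0.1285]), np.float64(0.3254201829819103))
165 ((390.5392150878906, 127.58570861816406), (41.98643112182617, 44.92300033569336), 65.52513122558594) [((390.4947509765625, 128.3914794921875), (38.0780143737793, 40.97593307495117), 64.9315414428711)] ((413.48468017578125, 198.35858154296875), (41.713348388671875, 51.928016662597656), 63.269004821777344) [((414.268798828125, 222.27012634277344), (11.504182815551758, 32.100223541259766), 87.14081573486328)]
collar (array([ 0.6073, -0.0589,  0.1179]), np.float64(3.0802946047460407)) inner (array([ 0.6165, -0.0662,  0.0547]), np.float64(0.05092436903536925))
180 ((390.
[... 164 characters left out ...]
2680969238), 90.00477600097656)] ((412.949462890625, 200.86817932128906), (35.7453498840332, 47.63340759277344), 67.8231430053711) [((394.3216857910156, 202.140380859375), (9.672679901123047, 19.078908920288086), 12.467657089233398)]
collar (array([ 0.6084, -0.0588,  0.1112]), np.float64(1.8666758690845575)) inner (array([ 0.5522, -0.0509,  0.1243]), np.float64(0.15993681301090235))Traceback (most recent call last):
  File "<stdin>", line 21, in <module>
  File "<stdin>", line 19, in ring
cv2.error: OpenCV(4.12.0) /io/opencv/modules/imgproc/src/shapedescr.cpp:361: error: (-201:Incorrect size of input array) There should be at least 5 points to fit the ellipse in function 'fitEllipseNoDirect'
```

```bash
cat >> h.py <<'E'
yaw=np.radians(-3.4)
ex=np.array([np.cos(yaw),np.sin(yaw),0]);ey=np.array([-np.sin(yaw),np.cos(yaw),0]);ez=np.array([0,0,1.])
sx=ex*np.cos(np.pi/6)+ez*.5;sz=-ex*.5+ez*np.cos(np.pi/6);Rs=np.column_stack([sx,ey,sz])
F0=np.array([0.6059,-0.1035,0.1073])  # face centre
def onslope(n,u,h):
    o,d=ray(n,u);return o+d*((F0+sz*h-o)@sz)/(d@sz)
E
python3 - <<'E'
from h import *
from scipy.ndimage import map_coordinates
I={"top":cv2.imread("pics/top0.png",0),"scene":cv2.imread("pics/scene0.png",0)}
for n in I:
    c=onslope(n,{"top":(390.6,127.6),"scene":(412.6,201.5)}[n],8)
    g=I[n].astype(float);po=[];pi=[];r=np.arange(.044,.066,.00025)
    for a in np.radians(np.arange(0,360,5)):
        pr=np.array([proj(n,c+q*(np.cos(a)*sx+np.sin(a)*ey)) for q in r])
        v=map_coordinates(g,[pr[:,1],pr[:,0]],order=1);d=np.gradient(v);k=v.argmax()
        if k>2 and k<len(r)-3:
            pi.append(pr[np.argmax(d[:k+1])]);po.append(pr[k+np.argmin(d[k:])])
    for nm,pp,h in(("outer",po,8-4),("seal",pi,10)):
        pp=np.array(pp,np.float32);e=cv2.fitEllipse(pp)
        q=np.array([onslope(n,u,h)for u in pp]);X=onslope(n,e[0],h);R=np.linalg.norm(q-X,axis=1)
        ls=X-F0;print(n,nm,e[0],"X",X-sz*(h-8),"slopecoords",Rs.T@ls,"R med",np.median(R),R.std())
# switch nut: nut top ~10 mm off slope
ft=lambda x,y:((x+.5)/4-.5+350,(y+.5)/4-.5+60);fs=lambda x,y:((x+.5)/4.7-.5+360,(y+.5)/4.7-.5+155)
for h in(8,):
  print("nut",Rs.T@(onslope("top",ft(350,288),h)-F0),Rs.T@(onslope("scene",fs(443,307),h)-F0))
# plate screws
print("plate", [Rs.T@(onslope(n,u,1)-F0) for n,u in(("top",ft(353,254)),("scene",fs(467,283)),("scene",fs(413,344)))])
T=I["top"];g=T[170:225,210:270];k=np.zeros_like(g);cv2.circle(k,(30,27),16,1,-1)
b=((g<42)&(k>0)).astype(np.uint8);nl,L,st,ce=cv2.connectedComponentsWithStats(b);i=1+np.argmax(st[1:,4])
p=np.argwhere(L==i)[:,::-1]+[210,170]
r=cv2.minAreaRect(p.astype(np.float32));print(r,len(p))
q=np.array([plane("top",u,.07)for u in p])[:,:2];m=q.mean(0);w,V=np.linalg.eigh(np.cov((q-m).T))
print("handle",m,"dir",np.degrees(np.arctan2(V[1,1],V[0,1])),"len",np.sqrt(12*w))
print("flange",plane("top",(210+151.5/5-.5,170+137.5/5-.5),.041))
# scene: flange ellipse eyeball ends and handle
gs=lambda x,y:(220+(x-480+.5)/5-.5,160+(y-275+.5)/5-.5)
print("scene flange",plane("scene",gs(639,437),.041))
E
```

```text
top outer (390.6053771972656, 127.77136993408203) X [-2.2733  0.6926  7.6582] slopecoords [1.2455 0.624  4.    ] R med 0.02487375730719294 0.0020625101459617236
top seal (390.2365417480469, 127.65576171875) X [-0.6066  1.4559  8.5927] slopecoords [ 3.1144  1.4847 10.    ] R med 0.06067437972252823 0.006361228227116897
scene outer (412.8703308105469, 201.68826293945312) X [-5.3079 -2.6901  6.0251] slopecoords [-2.0207 -2.9328  4.    ] R med 0.026539977300814876 0.0015612893827024847
scene seal (412.4135437011719, 201.38125610351562) X [-8.1993 -7.0076  4.5066] slopecoords [-5.0579 -7.4141 10.    ] R med 0.06335535156655267 0.005953753145153927
nut [2.5023 1.9292 8.    ] [-4.0766 -5.024   8.    ]
plate [array([0.3123, 0.1772, 1.    ]), array([-0.5052, -0.6883,  1.    ]), array([-0.5011, -0.6884,  1.    ])]
((239.33395385742188, 196.59605407714844), (6.440446376800537, 25.42281150817871), 53.61565017700195) 155
handle [0.4296 0.3265] dir 127.029341793225 len [0.0159 0.0666]
flange [0.4309 0.3305 0.041 ]
scene flange [0.4355 0.3316 0.041 ]
```

```bash
sed -i 's/F0+sz\*h-o/F0+sz*h*1e-3-o/' h.py
cat > m.py <<'E'
from h import *
from scipy.ndimage import map_coordinates
I={"top":cv2.imread("pics/top0.png",0),"scene":cv2.imread("pics/scene0.png",0)}
for n in I:
    c=onslope(n,{"top":(390.6,127.6),"scene":(412.6,201.5)}[n],8)
    g=I[n].astype(float);po=[];pi=[];r=np.arange(.044,.066,.00025)
    for a in np.radians(np.arange(0,360,5)):
        pr=np.array([proj(n,c+q*(np.cos(a)*sx+np.sin(a)*ey)) for q in r])
        v=map_coordinates(g,[pr[:,1],pr[:,0]],order=1);d=np.gradient(v);k=v.argmax()
        if k>2 and k<len(r)-3:
            pi.append(pr[np.argmax(d[:k+1])]);po.append(pr[k+np.argmin(d[k:])])
    for nm,pp,h in(("outer",po,8-4),("seal",pi,10)):
        pp=np.array(pp,np.float32);e=cv2.fitEllipse(pp)
        q=np.array([onslope(n,u,h)for u in pp]);X=onslope(n,e[0],h);R=np.linalg.norm(q-X,axis=1)
        a=np.degrees(np.arctan2((q-X)@ey,(q-X)@sx))%360
        print(n,nm,e[0],"slopecoords",Rs.T@(X-F0),"R",np.median(R),R.std(), "R by quadrant",[np.median(R[(abs((a-t+180)%360-180)<45)]) for t in(0,90,180,270)])
ft=lambda x,y:((x+.5)/4-.5+350,(y+.5)/4-.5+60);fs=lambda x,y:((x+.5)/4.7-.5+360,(y+.5)/4.7-.5+155)
print("nut",Rs.T@(onslope("top",ft(350,288),9)-F0),Rs.T@(onslope("scene",fs(443,307),9)-F0))
print("plate", [Rs.T@(onslope(n,u,1)-F0) for n,u in(("top",ft(353,254)),("scene",fs(467,283)),("scene",fs(413,344)))])
# flange: radial edges at z=.041
c0=np.array([.4305,.329,.041])
for n in I:
    g=I[n].astype(float);r=np.arange(.040,.060,.00025);c=c0.copy()
    for it in range(3):
        q=[]
        for a in np.radians(np.arange(0,360,5)):
            X=c+np.outer(r,[np.cos(a),np.sin(a),0]);pr=np.array([proj(n,x)for x in X])
            v=map_coordinates(g,[pr[:,1],pr[:,0]],order=1);d=np.gradient(v);q.append(X[np.argmin(d)])
        q=np.array(q);R=np.linalg.norm(q-c,axis=1);q=q[abs(R-.051)<.004]
        A=np.c_[2*q[:,:2],np.ones(len(q))];s=np.linalg.lstsq(A,(q[:,:2]**2).sum(1),rcond=None)[0];c[:2]=s[:2]
    print(n,"flange",c,"R",np.sqrt(s[2]+s[0]**2+s[1]**2),len(q))
E
python3 m.py
```

```text
top outer (390.513427734375, 127.73210144042969) slopecoords [-0.0004  0.0458  0.004 ] R 0.055402316427455356 0.0011047880708663484 R by quadrant [np.float64(0.054699963684381195), np.float64(0.055132433346366555), np.float64(0.05681917357603273), np.float64(0.05547168439771445)]
top seal (390.455322265625, 128.13186645507812) slopecoords [0.0004 0.0467 0.01  ] R 0.0482444297616908 0.000933169593915683 R by quadrant [np.float64(0.04730255268995165), np.float64(0.04816513032543824), np.float64(0.04884887311650135), np.float64(0.04821699850058077)]
scene outer (411.810302734375, 200.51541137695312) slopecoords [0.0023 0.046  0.004 ] R 0.05554564594123217 0.002296578581323804 R by quadrant [np.float64(0.05573590230728885), np.float64(0.0574231851941509), np.float64(0.055053323900483314), np.float64(0.05523903278399321)]
scene seal (411.88543701171875, 200.38824462890625) slopecoords [-0.0004  0.0415  0.01  ] R 0.04876033921170477 0.001368574694130165 R by quadrant [np.float64(0.04960365488580323), np.float64(0.05061809612923563), np.float64(0.04861710488263171), np.float64(0.0478733824791485)]
nut [-0.0005 -0.0711  0.009 ] [ 0.0024 -0.0747  0.009 ]
plate [array([ 0.0193, -0.0712,  0.001 ]), array([ 0.023 , -0.0709,  0.001 ]), array([-0.0173, -0.0707,  0.001 ])]
top flange [0.4313 0.3306 0.041 ] R 0.050904230838229356 69
scene flange [0.4332 0.3286 0.041 ] R 0.0515756933850202 56
```

```bash
cat >> h.py <<'E'
SOCK=F0+Rs@np.array([.0005,.0455,.008])
def Rvert(h):  # tool down, handle direction h -> tool x = h
    x=h/np.linalg.norm(h);z=np.array([0,0,-1.]);return np.column_stack([x,np.cross(z,x),z])
def Rsock(turn,s=1): # handle bearing 15+turn deg clockwise
    b=np.radians(15+turn);x=s*(np.cos(b)*sx-np.sin(b)*ey);z=-sz;return np.column_stack([x,np.cross(z,x),z])
GT=.005  # TCP above flange top (handle grasp)
def tcp_seat(seat): return seat+sz*(.006+GT)
C0=np.array([.432,.3295,0]);HA=np.radians(126.)
E
python3 - <<'E'
from h import *
print(SOCK)
for s0 in(1,-1):
    h=s0*np.array([np.cos(HA),np.sin(HA),0])
    print("grasp",s0,ctrl.ik(C0+[0,0,.047],Rvert(h)))
    for s1 in(1,-1): print(" s1",s1,[None if (q:=ctrl.ik(tcp_seat(SOCK+sz*d),Rsock(t,s1))) is None else np.round(q,0) for d,t in((.1,0),(.004,0),(.0015,75))])
E
```

```text
[ 0.605  -0.0579  0.1145]
grasp 1 [31.0361 34.6041 98.3317 -0.     47.0642 -4.9639]
 s1 1 [array([-16.,  13., 114.,  15.,  25.,  81.]), array([-14.,  25., 113.,  24.,  13.,  72.]), array([-14.,  25., 113.,  25.,  13., 146.])]
 s1 -1 [array([-16.,  13., 114.,  15.,  25., -99.]), array([ -14.,   25.,  113.,   24.,   13., -108.]), array([-14.,  25., 113.,  25.,  13., -34.])]
grasp -1 [ 31.0361  34.6041  98.3317  -0.      47.0642 175.0361]
 s1 1 [array([-16.,  13., 114.,  15.,  25.,  81.]), array([-14.,  25., 113.,  24.,  13.,  72.]), array([-14.,  25., 113.,  25.,  13., 146.])]
 s1 -1 [array([-16.,  13., 114.,  15.,  25., -99.]), array([ -14.,   25.,  113.,   24.,   13., -108.]), array([-14.,  25., 113.,  25.,  13., -34.])]
```

Run:
```python
from h import *
h=np.array([np.cos(HA),np.sin(HA),0]);R=Rvert(h)
ctrl.command_gripper(.6)
ctrl.goto(C0+[0,0,.15],R)
ctrl.move_l(C0+[0,0,.047],vel=.12,contact_N=8)
print(ctrl.current_tool_pos(),ctrl.current_contact_force())
ctrl.command_gripper(0)
print(ctrl.current_grip_width()*91,ctrl.current_grasp_force())
ctrl.move_l(C0+[0,0,.28],vel=.2)
print(ctrl.current_contact_force())
P0=tcp_seat(SOCK+sz*.075)
ctrl.goto(P0,Rsock(0,-1))
ctrl.sleep(.3)
for n in("scene","top"): cv2.imwrite(f"pics/{n}1.png",ctrl.read_camera(n))
print(ctrl.current_t(),ctrl.current_tool_pos()-P0)
S=cv2.imread("pics/scene1.png");T=cv2.imread("pics/top1.png")
a=cv2.resize(S[120:250,350:480],None,fx=3,fy=3,interpolation=cv2.INTER_CUBIC);b=cv2.resize(T[65:195,330:460],None,fx=3,fy=3,interpolation=cv2.INTER_CUBIC)
cv2.imwrite("pics/m3.png",np.hstack([a,b]))
```

```text
[0.4323 0.3298 0.0475] [ 0.0961 -0.9229 -0.1562]
12.720106279067503 30.00021368265152
[ 0.7598  1.0756 -2.0081]
7.1917 [0.0001 0.0002 0.    ]
```

View pics/m3.png

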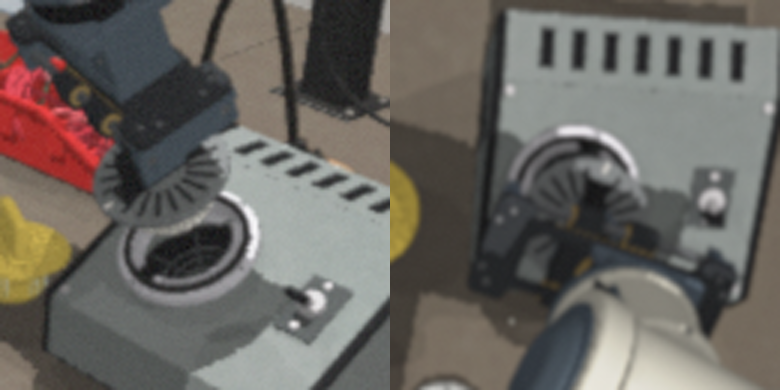

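The flange hovers over the intake and its edge is partly visible in both views. I'll measure its in-hand offset against the expected position in each camera.

Run:
```python
from h import *
from scipy.ndimage import map_coordinates
from scipy.optimize import least_squares
D=.075
for n,angs in(("scene",range(0,360,4)),("top",range(0,360,4))):
    g=cv2.GaussianBlur(cv2.imread(f"pics/{n}1.png",0),(0,0),.6).astype(float);c=SOCK+sz*(D+.003);r=np.arange(.044,.058,.00025)
    q=[];A=[]
    for a in angs:
        t=np.radians(a);u=np.cos(t)*sx+np.sin(t)*ey
        pr=np.array([proj(n,c+k*u)for k in r]);v=map_coordinates(g,[pr[:,1],pr[:,0]],order=1);d=np.gradient(v)
        k=np.argmax(abs(d))
        if abs(d[k])>1.5: q.append(r[k]*np.array([np.cos(t),np.sin(t)]));A.append((a,round(r[k]*1e3,1),round(d[k],1)))
    q=np.array(q)
    s=least_squares(lambda p:np.linalg.norm(q-p,axis=1)-.051,[0,0],loss="cauchy",f_scale=.0008)
    e=abs(np.linalg.norm(q-s.x,axis=1)-.051)
    print(n,"offset (x up slope,y) mm",s.x*1e3,"inliers",(e<.001).sum(),len(q));print([a for a,ee in zip(A,e) if ee<.0012])
```

```text
scene offset (x up slope,y) mm [ 1.3195 -2.9206] inliers 18 40
[(168, np.float64(49.5), np.float64(1.6)), (184, np.float64(50.0), np.float64(-1.8)), (212, np.float64(51.5), np.float64(1.8)), (216, np.float64(51.8), np.float64(2.2)), (220, np.float64(52.5), np.float64(1.8)), (228, np.float64(52.3), np.float64(1.6)), (232, np.float64(53.0), np.float64(1.9)), (236, np.float64(52.5), np.float64(1.8)), (244, np.float64(52.8), np.float64(2.2)), (248, np.float64(52.8), np.float64(2.1)), (252, np.float64(53.0), np.float64(2.5)), (256, np.float64(54.5), np.float64(1.9)), (260, np.float64(53.0), np.float64(1.7)), (272, np.float64(54.5), np.float64(-1.7)), (276, np.float64(55.0), np.float64(2.6)), (280, np.float64(54.5), np.float64(4.6)), (284, np.float64(54.0), np.float64(3.1)), (288, np.float64(53.3), np.float64(3.0)), (292, np.float64(54.3), np.float64(2.6))]
top offset (x up slope,y) mm [0.8388 7.5496] inliers 15 49
[(0, np.float64(51.3), np.float64(-3.1)), (4, np.float64(51.8), np.float64(-3.3)), (8, np.float64(53.5), np.float64(-3.3)), (44, np.float64(57.5), np.float64(1.7)), (48, np.float64(57.5), np.float64(1.8)), (60, np.float64(58.0), np.float64(-2.2)), (64, np.float64(58.0), np.float64(-2.0)), (192, np.float64(48.8), np.float64(1.9)), (200, np.float64(46.8), np.float64(1.9)), (204, np.float64(47.8), np.float64(2.3)), (208, np.float64(46.2), np.float64(2.5)), (212, np.float64(45.8), np.float64(2.5)), (288, np.float64(44.0), np.float64(1.5)), (292, np.float64(44.5), np.float64(2.2)), (296, np.float64(44.0), np.float64(2.1)), (300, np.float64(44.2), np.float64(1.9)), (356, np.float64(49.8), np.float64(-2.7))]
```

```bash
cat >> h.py <<'E'
def state(off):
    p=ctrl.current_tool_pos();d=Rs.T@(p-SOCK-sz*(.006+GT))*1e3
    print("seat rel mm",d,"F slope",Rs.T@np.array(ctrl.current_contact_force()),"M",Rs.T@np.array(ctrl.current_wrist_torque()),"t",ctrl.current_t())
E
python3 - <<'E'
from h import *
off=-.001*sx
ctrl.move_l(tcp_seat(SOCK+sz*.045)+off,vel=.08);state(0)
for d in(.022,.010,.0035):
    c=ctrl.move_l(tcp_seat(SOCK+sz*d)+off,vel=.03,contact_N=6);print(c);state(0)
    if c: break
E
```

```text
seat rel mm [-1.2863  0.0588 44.8151] F slope [-1.0481 -0.0845 -2.1261] M [0.0138 0.5386 0.054 ] t 7.7167
False
seat rel mm [-1.0041  0.0225 22.0501] F slope [-1.6944  0.499  -1.6936] M [0.0092 0.4773 0.0387] t 8.6333
False
seat rel mm [-1.1757  0.0196  9.8346] F slope [-2.1076  0.6153 -0.9424] M [-0.0361  0.5614  0.0555] t 9.1833
False
seat rel mm [-0.7984 -0.0494  3.3962] F slope [-0.6153 -0.254  -1.0028] M [-0.1211  0.3709  0.029 ] t 9.55
```

The lugs went through the notches without contact. Next I'll press on to the seal.

Run:
```python
from h import *
off=-.001*sx
c=ctrl.move_l(tcp_seat(SOCK-sz*.003)+off,vel=.02,contact_N=5);print(c);state(0)
for n in("scene","top"): cv2.imwrite(f"pics/{n}2.png",ctrl.read_camera(n))
S=cv2.imread("pics/scene2.png");T=cv2.imread("pics/top2.png")
a=cv2.resize(S[130:240,370:480],None,fx=3.5,fy=3.5,interpolation=cv2.INTER_CUBIC);b=cv2.resize(T[75:185,340:450],None,fx=3.5,fy=3.5,interpolation=cv2.INTER_CUBIC)
cv2.imwrite("pics/m4.png",np.hstack([a,b]))
```

```text
True
seat rel mm [-0.9445 -0.0166 -0.1932] F slope [1.393  0.488  5.5269] M [ 0.0017 -0.0697 -0.0354] t 9.825
```

View pics/m4.png

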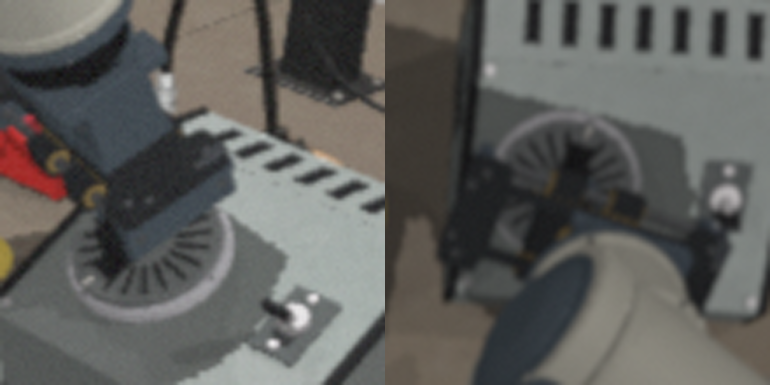

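Seated: the flange is flush on the collar in both views. Now I'll turn it in steps, watching the force and moment.

Run:
```python
from h import *
off=-.001*sx
for t in (10,20,30,40,50):
    ctrl.goto(tcp_seat(SOCK-sz*(.0002+.0018*min(t,50)/50))+off,Rsock(t,-1)); print(t);state(0)
    if np.linalg.norm(ctrl.current_contact_force())>40: break
x=ctrl.current_eef_rot()[:,0]; print("act turn",np.degrees(np.arctan2(x@ey,-x@sx))-15)
```

```text
10
seat rel mm [-0.9399 -0.001  -0.4256] F slope [-0.0754 -0.2935  6.8185] M [-0.1005  0.3649 -0.1687] t 10.2167
20
seat rel mm [-1.0063  0.0566 -0.5346] F slope [-1.4014  0.2497 14.0509] M [-0.1635  0.4896 -0.4482] t 10.5083
30
seat rel mm [-0.9027  0.0389 -0.6106] F slope [-0.3362  0.6596 22.4607] M [-0.1902  0.5243 -0.0377] t 10.8
40
seat rel mm [-0.838   0.0779 -0.7751] F slope [-1.2194  0.4395 28.0685] M [-0.1008  0.5219  0.7869] t 11.0917
50
seat rel mm [-0.731   0.0831 -0.9845] F slope [-0.8076  0.6093 32.7174] M [-0.066   0.6135  0.8592] t 11.3833
act turn 49.92993505506831
```

Run:
```python
from h import *
off=-.001*sx
ctrl.goto(tcp_seat(SOCK-sz*.0004)+off,Rsock(50,-1));state(0)
for n in("scene","top"): cv2.imwrite(f"pics/{n}3.png",ctrl.read_camera(n))
S=cv2.imread("pics/scene3.png");T=cv2.imread("pics/top3.png")
a=cv2.resize(S[130:240,370:480],None,fx=3.5,fy=3.5,interpolation=cv2.INTER_CUBIC);b=cv2.resize(T[75:185,340:450],None,fx=3.5,fy=3.5,interpolation=cv2.INTER_CUBIC)
cv2.imwrite("pics/m5.png",np.hstack([a,b]))
```

```text
seat rel mm [-0.7814  0.0516 -0.1382] F slope [0.1379 0.6917 5.3138] M [0.1297 0.2297 0.2025] t 11.6333
```

View pics/m5.png

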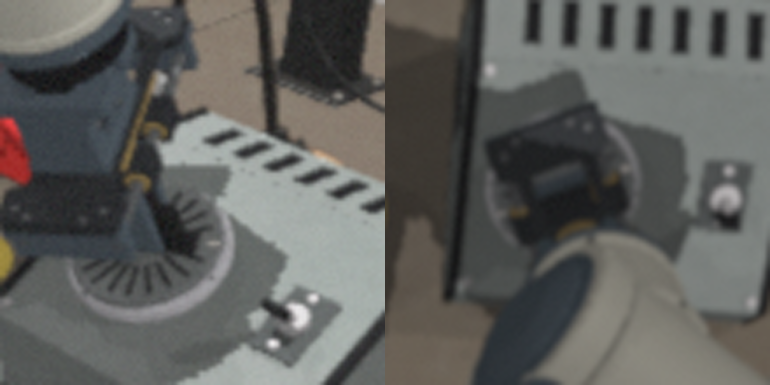

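In the scene crop the flange mark has moved from (85,283) to (215,243), so the cartridge turned with the gripper. I'll go on to the stop.

Run:
```python
from h import *
off=-.001*sx
for t in (58,66,72,75,78,80):
    ctrl.goto(tcp_seat(SOCK-sz*.0004)+off,Rsock(t,-1))
    x=ctrl.current_eef_rot()[:,0]; print(t,"act turn",np.degrees(np.arctan2(x@ey,-x@sx))-15);state(0)
    if np.linalg.norm(ctrl.current_contact_force())>40 or abs(ctrl.current_wrist_torque()@sz)>2: break
```

```text
58 act turn 57.81429311780866
seat rel mm [-1.1527  0.0003 -0.4216] F slope [-0.1167 -0.5681  5.9646] M [-0.0507  0.4327 -0.1121] t 12.0
66 act turn 65.66678159104247
seat rel mm [-1.171  -0.0061 -0.4309] F slope [-1.5102 -0.5929  5.7054] M [-0.1431  0.5154 -0.2292] t 12.2667
72 act turn 71.64426876901489
seat rel mm [-1.1178  0.0085 -0.4268] F slope [-1.074  -0.1826  5.3545] M [-0.1372  0.5395 -0.1432] t 12.5167
75 act turn 74.73057593656546
seat rel mm [-0.8696 -0.048  -0.4068] F slope [-0.1413 -0.942   5.3528] M [-0.1613  0.3787 -0.1009] t 12.7667
78 act turn 77.74289434628976
seat rel mm [-0.4966 -0.1229 -0.3654] F slope [ 1.0521 -1.3439  5.5577] M [-0.2933  0.0894  0.9691] t 13.0167
80 act turn 79.73374115792963
seat rel mm [-0.4963 -0.0644 -0.3685] F slope [ 1.5094 -0.0276  4.847 ] M [-0.0384  0.0679  1.2232] t 13.2667
```

Run:
```python
from h import *
ctrl.command_gripper(.5)
p=ctrl.current_tool_pos();ctrl.move_l(p+sz*.09,vel=.12)
R=Rsock(75,-1)
W=F0+Rs@np.array([.0005-.046,-.0715,.10])
ctrl.command_gripper(0)
ctrl.goto(W,R)
print(ctrl.current_t(),ctrl.current_grip_width())
for n in("scene","top"): cv2.imwrite(f"pics/{n}4.png",ctrl.read_camera(n))
S=cv2.imread("pics/scene4.png");T=cv2.imread("pics/top4.png")
a=cv2.resize(S[130:240,370:480],None,fx=3.5,fy=3.5,interpolation=cv2.INTER_CUBIC);b=cv2.resize(T[75:185,350:460],None,fx=3.5,fy=3.5,interpolation=cv2.INTER_CUBIC)
cv2.imwrite("pics/m6.png",np.hstack([a,b]))
```

```text
16.3917 0.0017194245961692834
```

View pics/m6.png

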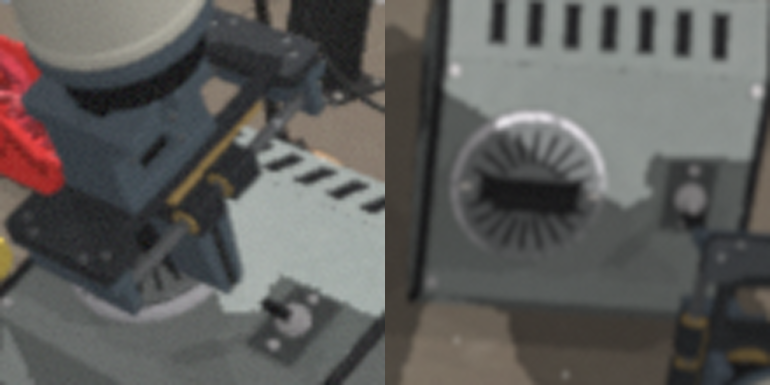

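The handle lies level, running from (485,187) to (580,196) in the top crop, parallel to the console. The switch at (690,210) is still off and untouched. Now I'll flip it.

Run:
```python
from h import *
B=lambda x,h:F0+Rs@np.array([.0005+x,-.0715,h])
def st(): 
    print("rel",Rs.T@(ctrl.current_tool_pos()-B(0,0))*1e3,"F",Rs.T@np.array(ctrl.current_contact_force()),ctrl.current_t())
print(ctrl.move_l(B(-.046,.021),vel=.1,contact_N=8));st()
for x in(-.03,-.02,-.015,-.012,-.009,-.006,-.003,0):
    c=ctrl.move_l(B(x,.021),vel=.04,contact_N=9);print(x,c);st()
    if c: break
```

```text
False
rel [-45.9528   0.18    21.1599] F [-0.6714 -0.1272  0.299 ] 17.4333
-0.03 False
rel [-30.0632   0.054   21.2818] F [-0.8353 -0.0105 -0.2237] 17.9833
-0.02 False
rel [-20.2005   0.0761  21.027 ] F [ 0.6216  0.6382 -0.3394] 18.3833
-0.015 False
rel [-15.0728   0.0016  20.9901] F [-0.3418 -0.0064  0.5104] 18.6583
-0.012 False
rel [-12.0037  -0.0081  20.9967] F [-0.1296  0.6588 -0.2935] 18.9083
-0.009 False
rel [-8.9624  0.0216 20.9983] F [-0.3657  0.241  -0.3495] 19.1583
-0.006 False
rel [-5.9305 -0.0088 20.9804] F [ 0.2725 -0.4968  0.434 ] 19.4083
-0.003 False
rel [-4.4232  0.3295 20.8679] F [-8.0517 -2.6497  1.5019] 19.6583
0 False
rel [-4.0385  0.535  20.7814] F [-22.4096 -10.994    5.7123] 19.9083
```

Run:
```python
from h import *
B=lambda x,h:F0+Rs@np.array([.0005+x,-.0715,h])
ctrl.move_l(B(-.03,.021),vel=.08)
ctrl.move_l(B(-.05,.12),vel=.15)
ctrl.move_l(np.array([.42,-.12,.30]),vel=.2)
ctrl.sleep(.3)
for n in("scene","top"): cv2.imwrite(f"pics/{n}5.png",ctrl.read_camera(n))
S=cv2.imread("pics/scene5.png");T=cv2.imread("pics/top5.png")
a=cv2.resize(S[140:280,360:520],None,fx=2.5,fy=2.5,interpolation=cv2.INTER_CUBIC);b=cv2.resize(T[60:200,310:470],None,fx=2.5,fy=2.5,interpolation=cv2.INTER_CUBIC)
cv2.imwrite("pics/m7.png",np.hstack([a,b]));print(ctrl.current_t())
```

```text
22.5417
```

View pics/m7.png

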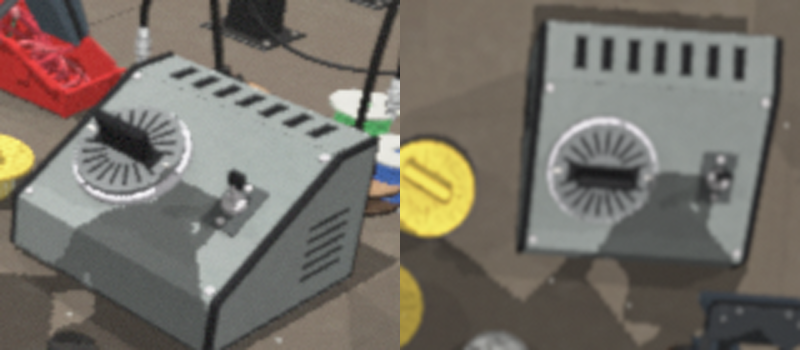

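Run:
```python
from h import *
piv=F0+Rs@np.array([.0005,-.0715,.006])
for a in(25,15,5): print(a,[proj(n,piv+.027*(np.cos(np.radians(a))*sz+np.sin(np.radians(a))*sx)) for n in("scene","top")])
for n,c,r in(("scene",(452,214),9),("top",(437,130),9)):
    g=cv2.imread(f"pics/{n}5.png",0);y,x=np.mgrid[:400,:640];m=(g<45)&(np.hypot(x-c[0],y-c[1])<r);print(n,m.sum(),x[m].mean(),y[m].mean())
for f in("top4","top5"):
    g=cv2.imread(f"pics/{f}.png",0);y,x=np.mgrid[:400,:640];c=proj("top",SOCK+sz*.03)
    for th in(35,45):
        m=((g<th)&(np.hypot(x-c[0],y-c[1])<17)).astype(np.uint8);_,L,st,_=cv2.connectedComponentsWithStats(m);i=1+np.argmax(st[1:,4])
        p=np.argwhere(L==i)[:,::-1];q=np.array([Rs.T@(onslope("top",u,8+4+40)-SOCK) for u in p])[:,:2]
        w,V=np.linalg.eigh(np.cov((q-q.mean(0)).T));d=V[:,1]*np.sign(V[1,1]);print(f,th,len(p),q.mean(0),"angle vs socket y",np.degrees(np.arctan2(d[0],d[1])),np.sqrt(12*w))
```

```text
25 [array([453.471 , 210.1265]), array([439.8528, 129.5924])]
15 [array([452.0497, 211.1025]), array([439.675 , 131.5127])]
5 [array([450.6341, 212.381 ]), array([439.4178, 133.4108])]
scene 19 454.10526315789474 211.6315789473684
top 2 439.0 129.5
top4 35 201 [0.007  0.0055] angle vs socket y 2.151157358355124 [0.0197 0.0629]
top4 45 243 [0.0068 0.0056] angle vs socket y 3.236963170171864 [0.0224 0.0663]
top5 35 70 [0.0106 0.0057] angle vs socket y 0.47276505241337247 [0.0079 0.0569]
top5 45 119 [0.0099 0.005 ] angle vs socket y 1.0747198751574067 [0.0123 0.0641]
```

```bash
python3 -c "
from bench import ctrl
print(ctrl.sign_off())"
```

```text
the job is handed in; nothing more can be done
None
```

The cartridge is seated and turned clockwise to its hard stop (handle within about 1° of level), the switch was then flipped up the slope to on, and the job is handed in with the gripper clear, after about 23 s of robot time.

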